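# Lift the naphthalene ball with the kitchen tongs

### The job

Naphthalene must not be handled, so pick up the kitchen tongs lying on the fold-down shelf, close their jaws on the white naphthalene ball that sits in the small upturned pipe cap, and lift it out, keeping the gripper's own fingers off the ball. Finish while still holding: the ball held still in the squeezed tongs, more than 10 cm above the shelf, ready for me to bag it. Leave the pipe cap standing where it is, and do not disturb the other things on the shelf.

Things in the scene. Friction and masses are not known exactly. Their poses are not given: they have to be found in the camera images.
- shelf: Fixed grey plastic fold-down shelf, a flat panel 400 mm (x) by 960 mm (y) by 16 mm, rear hinge rail flush with the top. Origin: centre of its top face, 60 mm above the cupboard floor (work surface). z up, x away from the robot. Everything loose stands on it.
- tongs: Steel kitchen tongs lying flat on the shelf, 224 mm from hinge pin to jaw tips plus a 43 mm wire loop behind, 88 g. Origin: on the pin at the underside (shelf level while lying). x runs along the middle line from pin to jaws, y to the left arm, z up. The two arms swing sideways (x-y plane) on the pin; a spring holds them fully open. Pin barrel 15 mm wide, 22 mm high.
- tongs_left: Left (+y) arm of the tongs, an upright steel strip 18 mm high (2 to 20 mm above the underside) ending in a cupped jaw head 22 mm high. Origin on the pin at the underside; axes as the tongs' while fully open; closing turns it about the pin by 0.09 rad onto the ball, 0.16 rad at most.
- tongs_right: The right (-y) arm of the tongs with its cupped jaw head; origin on the pin at the underside, same axes as the tongs when they are fully open.
- tongs_grip (a point): Where to squeeze: on the middle line, 110 mm ahead of the pin, 11 mm above the underside, 13 mm ahead of the centre of mass. Width here over both arms: 56 mm fully open, 36 mm with the jaws on the ball, 22 mm shut. The spring pushes each arm outward here with 6 N open, 8 N on the ball. Squeezed to about 50 mm the tongs can be lifted with the jaws still open.
- tongs_jaws (a point): Point midway between the jaw heads, 207 mm ahead of the pin (97 mm ahead of tongs_grip), 11 mm above the underside. Heads 34 mm long, 22 mm high, cupped towards each other. Gap between them: 66 mm fully open, about 55 mm with the arms squeezed to 50 mm at tongs_grip, 30 mm on the ball.
- ball: White naphthalene ball, 30 mm in diameter, 16 g, resting in the mouth of the pipe cap, most of it standing free above the rim. Origin at its underside as it starts (turns with the ball).
- ball_center (a point): Centre of the naphthalene ball, about 33 mm above the shelf at the start.
- cap: Small grey PVC pipe end cap, loose, closed end down, open mouth up: 27 mm outside, 21 mm inside, 22 mm high, 16 g. Origin: centre of its underside, z up.
- tin: White round washer tin with a clamp lid, 75 mm in diameter (85 mm over its clamp), 49 mm high; origin: centre of its underside. Leave alone.
- tape: Flat white spool of thread tape, 62 mm in diameter, 15 mm high; origin: centre of its underside. Leave alone.
- valve: Brass stop valve lying with its pipe axis along its y, 72 mm long, 47 mm high to the steel lever; origin under its middle. Leave alone.
- spanner: Steel adjustable spanner lying flat along its x, 204 mm long, 42 mm wide, 15 mm high; origin under its middle. Leave alone.
- brush: Green pipe brush lying along its x (bristles to +x), 310 mm long, 30 mm high; origin under its middle. Leave alone.
- plunger: Grey plastic pressure plunger standing on its 120 mm cup, 224 mm high; origin: centre of its underside. Leave alone.
Mind the look-alikes: they are no part of the job. Leave any green or orange look-alike of the ball alone.

How it is judged:
On the way, in this order (a step that is already met when the one before it is completed fails the run):
1. the tongs are gripped by both arms and lifted more than 10 mm clear of the shelf, the ball still in its cap (contact force between the fingers and tongs_left above 0.5 N and contact force between the fingers and tongs_right above 0.5 N and z of each of tongs, tongs_jaws in the frame of shelf above 0.01 m and horizontal distance between ball_center and cap below 0.02 m and z of ball_center in the frame of shelf below 0.05 m), for 0.2 s.
2. both jaws of the gripped tongs bear on the ball (contact force between the fingers and tongs_left above 0.5 N and contact force between the fingers and tongs_right above 0.5 N and contact force between each of tongs_left, tongs_right and ball above 0.2 N), for 0.2 s.
At the end, for the whole second after the job is handed in: The fingers squeeze both arms of the tongs, both jaws bear on the ball, its centre is over 100 mm above the shelf and within 35 mm of the mid-jaw point, still, touched by neither fingers nor cap; the tongs are clear of the shelf; the cap is upright (0.2 rad) within 40 mm of its start (all of step 2 and z of ball_center in the frame of shelf above 0.1 m and linear speed of ball below 0.03 m/s and distance between ball_center and tongs_jaws below 0.035 m and contact force between the fingers and ball below 0.05 N and contact force between ball and cap below 0.05 N and z of tongs in the frame of shelf above 0.03 m and distance of cap from where it was at the start of the episode below 0.04 m and angle between cap's own z axis and vertical below 0.2 rad); the arm keeps its last pose, push and grip.
It fails at once if the gripper or arm touches the naphthalene ball (contact force between any of the fingers, the arm and ball above 0.2 N).
It fails at once if the tin, the tape spool or the valve is shifted more than 40 mm or tipped ((distance of tin from where it was at the start of the episode above 0.04 m or angle between tin's own z axis and vertical above 0.35 rad) or (distance of tape from where it was at the start of the episode above 0.04 m or angle between tape's own z axis and vertical above 0.35 rad) or (distance of valve from where it was at the start of the episode above 0.04 m or angle between valve's own z axis and vertical above 0.35 rad)).
It fails at once if the spanner, the pipe brush or the plunger is shifted more than 40 mm or tipped ((distance of spanner from where it was at the start of the episode above 0.04 m or angle between spanner's own z axis and vertical above 0.35 rad) or (distance of brush from where it was at the start of the episode above 0.04 m or angle between brush's own z axis and vertical above 0.35 rad) or (distance of plunger from where it was at the start of the episode above 0.04 m or angle between plunger's own z axis and vertical above 0.35 rad)).
It also fails if it takes over 38 s, if anything falls off the work surface, if the arm or the gripper's body presses on something with over 40 N, if the wrist force passes 120 N, or if a joint passes its speed limit or range.

### The arm

A 6-joint arm with a two-finger parallel gripper is mounted at the origin on the work surface. World frame = base frame: x ahead of the robot, y to its left, z up, the work surface at z = 0. Lengths are in m, angles in rad, forces in N, time in s.
With the tool pointing down it reaches from about 0.35 to 0.925 m from the base axis. Payload 6.4 kg.
Tool frame: the origin (TCP) lies at the very end of the fingers, on their centre line; the grasp point (between the pads) lies 19 mm behind it; z points along the fingers, y is the line along which they close (so a half turn about z gives the same grasp; the last joint's range is limited). The gripper opens to 85 mm and grips with 20 to 120 N. Pads are 22 mm wide; open, the fingers measure 114 mm over their backs; the gripper's body (76 mm by 85 mm) begins 54 mm behind the grasp point. The pads swing forward as they close: fully open they stand 13 mm farther back than shut.
Start: joints at [-1.278, 0.245, 1.558, -0, 1.339, -0.174], TCP at [0.293, -0.58, 0.231] pointing down, gripper open.
Joint ranges: [-3.13, 3.13], [-1.02, 2.26], [0.13, 2.54], [-0.95, 4.09], [0.21, 2.88], [-2.74, 2.74]. Speed limits (rad/s): [2.57, 2.57, 3.14, 3.14, 3.14, 3.14].

### API

Orientations are given as a 3x3 rotation matrix whose columns are the frame's x, y, z axes.
In Python, from cell import manip gives the robot as it stands.
- The arm moves only by the tool jog_arm, never from a script. Its arguments are lists of equal length, an entry for each row: "slide": the shift along the tool's x, y, z in units of 0.25 m (1.0 is 0.25 m), a list of three; "twist": the turn about the tool's z in units of 30 degrees (1.0 is 30 degrees). In form: {"slide": [[dx, dy, dz], ...], "twist": [twist, ...]}. A call has 1 to 20 rows; each row is the pose to reach, as a shift and turn from the pose commanded when the call began, along the tool's axes at that moment; what a row does not reach only later rows make up. A row lasts 1/10 s, in which the tool goes at most 50 mm and 8.59 degrees, less where a joint would pass 70% of its speed; a pose out of reach is approached as far as the arm can. A call with a number of a shift or a turn outside -1 to 1 is refused whole. A call with a gripper value outside its range is refused whole. "fingers" is the opening, from -1 (shut) to 1 (fully open), set as the call begins (left out, the last holds). The fingers move at their own pace and stop on an object; the grip force is fixed at half the most. Time passes only in rows, so rows that repeat a pose let the fingers close. It gives the time, the measured TCP pose, the force, the opening and the grip force at its end, in the units of the state.
- manip.get_obs(): the state, without advancing time (a new reading comes with each control period).
- manip.grab_frame(name): name is "side" or "top"; returns the picture (384x512x3 uint8, red, green, blue); there is no depth.
- manip.get_calibration(name): a dict with "fx", "fy", "cx", "cy" (pixels), "D" ([k1, k2, p1, p2, k3] as OpenCV has them; the pictures are not rectified), "origin" and "attitude" of the camera in the world. Camera axes: x right, y down, z forward; pixel columns grow to the right and rows downward; lengths in m; the calibration is good to about 2 mm. A picture is of the moment at which its call begins. get_calibration takes no time and is no camera call.
- manip.finish_job(): hands the job in; it is judged then, once.
The state is a dict: "t": time; "joint_positions": joint angles; "joint_velocities": joint speeds; "joint_efforts": joint torques, N m; "tool_pos": TCP position; "tcp_rot": TCP orientation; "ft_force": force on the tool from outside, world axes, zero at the start; "moment": the same for the moment, N m; "gripper_width": finger opening in m; "grip_force": force on a finger pad.
Only numpy, scipy, OpenCV 4.12 (cv2) and the standard library are available. Lean on these libraries where they do the work, as an engineer would, in place of code of your own. Each camera call takes 0.05 s, during which the arm holds its last target. There are 200 camera calls.

## Working session

There is one attempt and no reset: what is moved stays moved. The work goes in short steps, Python scripts to look and compute and a tool call to move; the robot and the scene stay as the last step left them, time stands still between calls to the robot, and variables do not carry over. Pictures are saved under pics/ and viewed, at most 10 in all, crops included, and the job is handed in when it is done.

Besides the shell and the picture viewer there is one more tool, called after "Request:" by a JSON object that holds its "name" and its "arguments", one argument or row to a line. jog_arm: Moves the arm, as the interface text tells. Its arguments: {"type":"object","properties":{"slide":{"type":"array"},"twist":{"type":"array"},"fingers":{"type":"number"}},"required":["slide","twist"]}

```bash
mkdir -p pics; cat > h.py <<'E'
import numpy as np, cv2
from cell import manip
def cal(n):
    c=manip.get_calibration(n); K=np.array([[c["fx"],0,c["cx"]],[0,c["fy"],c["cy"]],[0,0,1.]])
    return K,np.array(c["D"],float),np.array(c["origin"],float),np.array(c["attitude"],float).reshape(3,3)
def ray(n,uv):
    K,D,o,R=cal(n); p=cv2.undistortPoints(np.array(uv,float).reshape(-1,1,2),K,D).reshape(-1,2)
    return o,np.c_[p,np.ones(len(p))]@R.T
def onz(n,uv,z):
    o,d=ray(n,uv); return o+d*((z-o[2])/d[:,2])[:,None]
def proj(n,P):
    K,D,o,R=cal(n); return cv2.projectPoints(np.array(P,float).reshape(-1,1,3),cv2.Rodrigues(R.T)[0],-R.T@o,K,D)[0].reshape(-1,2)
def tri(a,ua,b,ub):
    o1,d1=ray(a,ua);o2,d2=ray(b,ub);d1=d1[0];d2=d2[0]
    s=np.linalg.lstsq(np.c_[d1,-d2],o2-o1,rcond=None)[0]; p,q=o1+s[0]*d1,o2+s[1]*d2
    return (p+q)/2,np.linalg.norm(p-q)
E
python3 - <<'E'
from h import *
for n in("top","side"):
    f=manip.grab_frame(n); cv2.imwrite(f"pics/{n}0.png",cv2.resize(f[:,:,::-1],(800,600),interpolation=cv2.INTER_CUBIC)); np.save(f"{n}0.npy",f)
    print(n,cal(n)[2],cal(n)[3].round(3).tolist())
o=manip.get_obs();print(o["t"],o["tool_pos"],o["tcp_rot"],o["gripper_width"])
E
```

```text
top [0.40056694 0.03216359 1.07841031] [[0.014, -0.996, 0.089], [-1.0, -0.016, -0.017], [0.019, -0.089, -0.996]]
side [0.3959259  0.83243265 0.66741092] [[-0.992, -0.068, 0.102], [-0.122, 0.577, -0.807], [-0.004, -0.814, -0.581]]
0.1 [ 0.2924034  -0.57993772  0.23026622] [[ 8.92995436e-01  4.50065451e-01 -4.91231125e-04]
 [ 4.50065589e-01 -8.92993815e-01  1.73534798e-03]
 [ 3.42353814e-04 -1.77074405e-03 -9.99998374e-01]] 0.08552701434633504
```

View pics/top0.png

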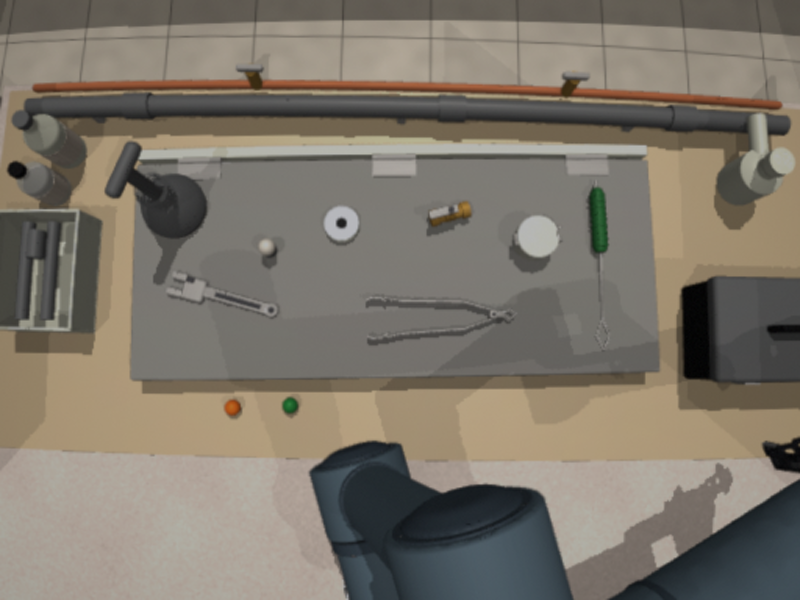

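View pics/side0.png

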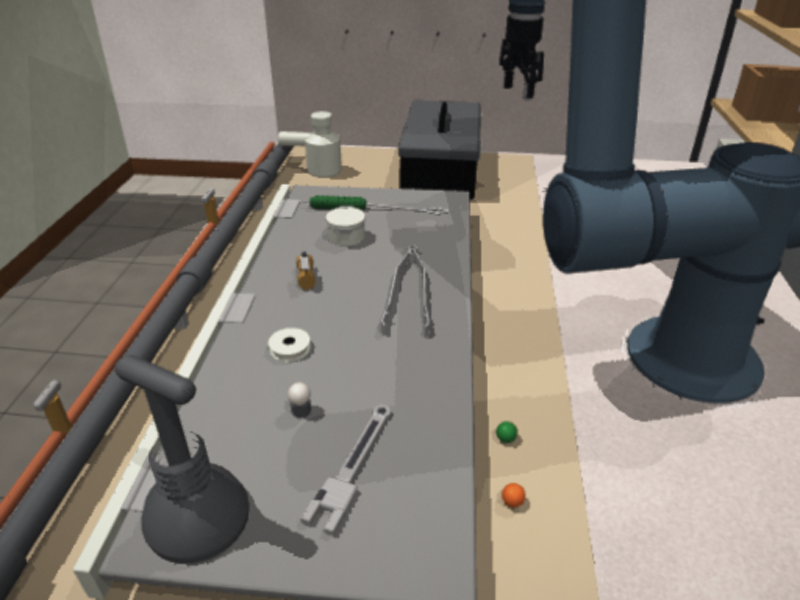

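The top view shows the ball at (266,246), and the tongs with their pin at about (494,316) and jaws near (370,301) and (372,339). In the side view the ball is at (299,394) and the jaws near (385,328) and (429,330). Next I measure these precisely.

```bash
python3 - <<'E'
from h import *
s=512/800
def blob(n,u,v,r=12):
    f=np.load(f"{n}0.npy").astype(int);u=int(u*s);v=int(v*s);w=f[v-r:v+r,u-r:u+r]
    m=((w.min(2)>125)).astype(np.uint8)
    k,l,st,c=cv2.connectedComponentsWithStats(m); i=1+st[1:,4].argmax(); print(n,st[i],c[i]+[u-r,v-r]); 
    return c[i]+[u-r,v-r]
a=blob("top",266,246);b=blob("side",299,394)
print(tri("top",a,"side",b)); print(onz("top",[a],.093),onz("side",[b],.093))
f=np.load("top0.npy"); x0,y0=225,178; c=f[y0:228,x0:340]
cv2.imwrite("pics/tc.png",cv2.resize(c[:,:,::-1],None,fx=6.9,fy=6.9,interpolation=cv2.INTER_CUBIC))
f=np.load("side0.npy"); c=f[145:225,225:295]
cv2.imwrite("pics/sc.png",cv2.resize(c[:,:,::-1],None,fx=7.4,fy=7.4,interpolation=cv2.INTER_CUBIC))
E
```

```text
top [ 8  8  8  8 55] [169.45454545 156.56363636]
side [  0   0  24  24 415] [189.62650602 248.6       ]
(array([0.59443724, 0.25266249, 0.09995622]), np.float64(0.0014649974171590762))
[[0.59506925 0.25410575 0.093     ]] [[0.5976457  0.24547863 0.093     ]]
```

View pics/tc.png

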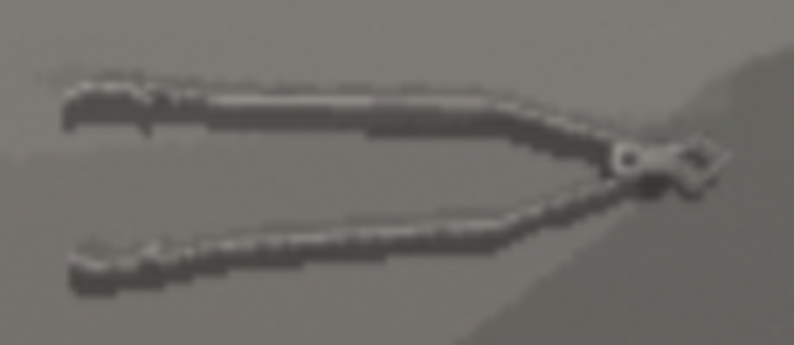

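View pics/sc.png

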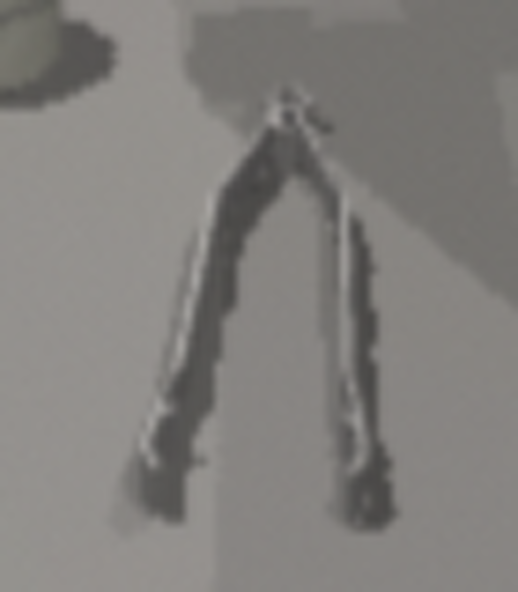

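The top crop shows the pin at (629,158), jaw tips at x≈66 with top edges at y≈95 and y≈262, and arms clearly open. I convert these to world coordinates and redo the side view of the ball with a better threshold.

```bash
python3 - <<'E'
from h import *
for n,(u,v) in {"top":(170,157),"side":(191,252)}.items():
    f=np.load(f"{n}0.npy").astype(int);r=14;w=f[v-r:v+r,u-r:u+r]
    bg=np.median(w.min(2)); print(n,"bg",bg,cal(n)[0][0,0])
    for t in (140,155,170):
        m=(w.min(2)>t).astype(np.uint8)
        k,l,st,c=cv2.connectedComponentsWithStats(m); i=l[r,r] or 1; print(t,st[i],c[i]+[u-r,v-r])
    print((w.min(2))[2:-2:1,2:-2:1] if n=="side" else "")
T=lambda x,y:[225+(x+.5)/6.9-.5,178+(y+.5)/6.9-.5]
S=lambda x,y:[225+(x+.5)/7.4-.5,145+(y+.5)/7.4-.5]
pin=onz("top",[T(629,158)],.082)[0]
tips=onz("top",[T(64,96),T(70,263)],.082)
print("pin",pin,"tips",tips)
mid=tips.mean(0); d=mid-pin; print("len",np.linalg.norm(d),"gap",np.linalg.norm(tips[0]-tips[1]),"yaw",np.degrees(np.arctan2(d[1],d[0])))
print("side pin",onz("side",[S(288,113)],.082))
u=d/np.linalg.norm(d); print("grip",pin+.11*u,"arm widths there: outer edges")
e=onz("top",[T(350,92),T(350,248)],.08);print(e, np.linalg.norm(e[0]-e[1]), (e-pin)@u)
E
```

```text
top bg 115.0 366.86350769453543
140 [10 11  8  6 37] [169.40540541 156.48648649]
155 [11 11  6  5 21] [169.38095238 156.23809524]
170 [13 12  3  3  7] [169.71428571 156.        ]

side bg 143.0 401.06369450447244
140 [  0   0  28  28 518] [189.46332046 247.38803089]
155 [  7   6  13  11 100] [190.   249.18]
170 [ 8  7 11  9 77] [189.93506494 248.90909091]
[[144 143 144 144 143 142 143 143 144 144 144 143 144 145 144 143 144 143
  143 144 143 142 143 144]
 [144 144 144 143 144 143 144 143 143 144 144 144 144 144 143 144 144 144
  144 144 143 143 143 143]
 [143 144 144 143 144 145 144 143 144 143 144 145 144 144 144 144 144 144
  143 143 143 144 143 143]
 [143 143 144 144 143 144 144 144 143 143 144 146 145 144 144 143 144 144
  143 144 144 143 143 142]
 [144 143 144 143 144 143 143 143 144 147 154 158 161 160 151 146 144 144
  144 143 143 143 143 143]
 [144 143 144 143 144 143 144 146 154 172 185 189 193 189 175 162 149 144
  143 144 144 144 144 143]
 [143 145 143 144 144 143 144 156 181 204 213 215 213 207 197 183 164 147
  143 143 143 144 143 143]
 [144 144 143 144 143 144 154 178 2
[... 1416 characters left out ...]
  48  45  45  46  45  46  46  45  43
   40  44  71  82  83  83]
 [145 144 142 137 129 125 117  83  54  47  46  45  46  47  46  45  44  43
   41  47  73  82  83  82]
 [143 145 143 140 131 127 118  89  60  47  46  45  46  46  45  45  44  43
   43  56  75  81  83  83]]
pin [ 0.48216342 -0.14775605  0.082     ] tips [[0.50319563 0.07671911 0.082     ]
 [0.43723301 0.0730564  0.082     ]]
len 0.2229642234616317 gap 0.06606423286744802 yaw 93.07206777927809
side pin [[ 0.48201143 -0.14655954  0.082     ]]
grip [ 0.4762683  -0.03791413  0.082     ] arm widths there: outer edges
[[ 0.50686177 -0.03661321  0.08      ]
 [ 0.44491324 -0.037237    0.08      ]] 0.06195167001446635 [0.10965949 0.11235654]
```

The tongs measure well: 223 mm long, 66 mm gap, and the pin agrees between the views to 1 mm. I start the approach along +y first to clear the toolbox, turning on the way.

Request:
{"name": "jog_arm", "arguments": {
  "slide": [
    [0.2,-0.4,0],
    [0.45,-0.89,0],
    [0.45,-0.89,0],
    [0.45,-0.89,0],
    [0.45,-0.89,0],
    [0.45,-0.89,0],
    [0.45,-0.89,0],
    [0.45,-0.89,0]
  ],
  "twist": [-0.3,-0.6,-1,-1,-1,-1,-1,-1],
  "fingers": 1
}}

```text
t: 0.9
tool_pos: [0.2929, -0.332, 0.2316]
tcp_rot: [[0.549, 0.836, 0.0], [0.836, -0.549, -0.001], [-0.0, 0.001, -1.0]]
ft_force: [-0.7, -0.9, 0.3]
gripper_width: 0.0853
grip_force: 0.0
```

```bash
cat >> h.py <<'E'
def to(P,yaw=None):  # slide units to world point P; twist for tool-y at world yaw deg
    o=manip.get_obs(); R=np.array(o["tcp_rot"]).reshape(3,3); p=np.array(o["tool_pos"])
    print("t",o["t"],"tcp",p.round(4),"yawY",round(np.degrees(np.arctan2(R[1,1],R[0,1])),2),"w",round(o["gripper_width"],4),"F",np.round(o["ft_force"],1),"g",o["grip_force"])
    print("slide",(R.T@(np.array(P)-p)/.25).round(3),"twist", None if yaw is None else round(-((yaw-np.degrees(np.arctan2(R[1,1],R[0,1]))+90)%180-90)/30,3))
E
python3 - <<'E'
from h import *
to([.4763,-.038,.2],3.07)
for c in ([190.3,250.6],[190.8,251]):
    print(onz("side",[c],.093))
f=np.load("top0.npy").astype(int).min(2); print(f[148:166,160:180])
print(proj("top",[[.595,.253,.093],[.595,.238,.093]]))
E
```

```text
t 0.9 tcp [ 0.2929 -0.332   0.2316] yawY -33.28 w 0.0853 F [-0.7 -0.9  0.3] g 0.0
slide [ 1.386 -0.032  0.126] twist -1.212
[[0.59481518 0.2511209  0.093     ]]
[[0.59350566 0.2521496  0.093     ]]
[[115 116 115 115 115 115 115 115 116 116 116 117 117 116 116 116 117 116
  116 116]
 [115 115 115 115 114 113 112 113 114 115 115 116 116 116 116 116 116 117
  116 116]
 [115 115 115 113 111 109 109 109 111 112 114 115 116 116 117 116 116 116
  116 115]
 [115 114 112 109 110 108 109 109 109 110 112 114 116 115 113 110 110 111
  110 110]
 [115 113 110 108 108 109 108 107 109 115 117 116 114 111 107 104 104 103
  103 104]
 [115 112 109 108 109 109 110 117 128 137 138 134 125 113 104 102 102 103
  103 103]
 [114 110 109 109 109 111 122 140 153 159 160 153 141 126 109 102 102 102
  102 102]
 [113 109 109 108 107 114 135 153 165 172 174 165 152 137 116 100  98 102
  102 102]
 [114 111 109 108 107 118 143 159 170 178 181 171 156 141 121  97  92 100
  102 102]
 [115 113 109 109 109 120 144 159 168 175 176 168 155 140 121  93  83  95
  102 103]
 [115 114 112 110 107 115 139 153 162 166 167 159 149 135 116  87  66  86
  101 102]
 [115 115 115 114 110 112 129 143 151 155 154 148 139 125 106  78  53  76
   97 102]
 [112 113 115 115 113 111 116 128 136 139 139 134 125 112  91  65  46  71
   95 103]
 [110 110 111 114 115 112 108 111 117 120 120 115 107  93  72  49  43  78
  103 110]
 [109 109 109 110 112 113 111 103 100 100  98  95  86  71  52  40  52  91
  111 115]
 [109 109 109 109 109 111 110 100  85  79  73  68  60  48  40  45  66  98
  114 116]
 [109 108 109 109 109 108 108  94  75  72  64  55  51  49  55  63  74 101
  114 115]
 [109 109 109 109 109 109 107  92  72  70  69  67  66  67  69  73  77 102
  114 116]]
[[169.85570371 156.59383232]
 [175.31600736 156.66581771]]
```

Request:
{"name": "jog_arm", "arguments": {
  "slide": [
    [0.2,0,0.1],
    [0.4,0,0.1],
    [0.6,0,0.1],
    [0.8,0,0.1],
    [0.8,0,0.1],
    [0.8,0,0.1],
    [0.8,0,0.1]
  ],
  "twist": [-0.3,-0.6,-0.9,-1,-1,-1,-1]
}}

```text
t: 1.6
tool_pos: [0.4025, -0.1653, 0.2063]
tcp_rot: [[0.059, 0.998, -0.001], [0.998, -0.059, -0.0], [-0.0, -0.001, -1.0]]
ft_force: [-1.0, -0.3, -0.5]
gripper_width: 0.0856
grip_force: 0.0
```

```bash
python3 -c "
from h import *
to([.4763,-.038,.13],3.07)"
```

```text
t 1.6 tcp [ 0.4025 -0.1653  0.2063] yawY -3.36 w 0.0856 F [-1.  -0.3 -0.5] g 0.0
slide [0.526 0.265 0.305] twist -0.214
```

Request:
{"name": "jog_arm", "arguments": {
  "slide": [
    [0.2,0.1,0.1],
    [0.4,0.2,0.2],
    [0.525,0.265,0.3],
    [0.525,0.265,0.3],
    [0.525,0.265,0.3],
    [0.525,0.265,0.3],
    [0.525,0.265,0.3]
  ],
  "twist": [-0.1,-0.2,-0.215,-0.215,-0.215,-0.215,-0.215]
}}

```text
t: 2.3
tool_pos: [0.4766, -0.0386, 0.1325]
tcp_rot: [[-0.053, 0.999, 0.002], [0.999, 0.053, -0.001], [-0.001, 0.002, -1.0]]
ft_force: [0.8, -0.2, 0.3]
gripper_width: 0.0853
grip_force: 0.0
```

```bash
python3 -c "
from h import *
to([.4763,-.038,.063],3.07)
f=manip.grab_frame('side')[120:250,170:330]
cv2.imwrite('pics/s1.png',cv2.resize(f[:,:,::-1],None,fx=4.5,fy=4.5,interpolation=cv2.INTER_CUBIC))"
```

```text
t 2.3 tcp [ 0.4766 -0.0386  0.1325] yawY 3.04 w 0.0853 F [ 0.8 -0.2  0.3] g 0.0
slide [ 0.003 -0.002  0.278] twist -0.001
```

View pics/s1.png

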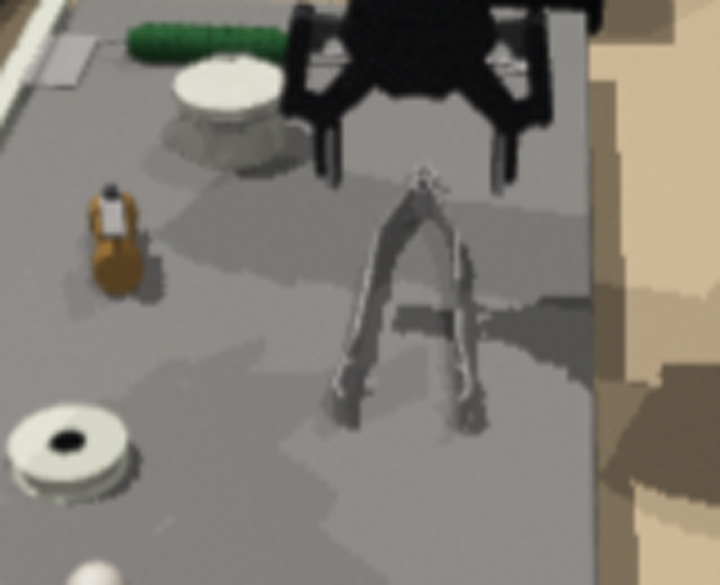

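The side view shows both fingertips, at (330,185) and (503,190), straddling the tongs evenly. I descend.

Request:
{"name": "jog_arm", "arguments": {
  "slide": [
    [0,0,0.08],
    [0,0,0.16],
    [0,0,0.22],
    [0,0,0.26],
    [0,0,0.28],
    [0,0,0.285],
    [0,0,0.285],
    [0,0,0.285]
  ],
  "twist": [0,0,0,0,0,0,0,0]
}}

```text
t: 3.15
tool_pos: [0.4767, -0.0369, 0.0608]
tcp_rot: [[-0.056, 0.998, 0.001], [0.998, 0.056, -0.0], [-0.001, 0.001, -1.0]]
ft_force: [-0.2, -0.5, -0.1]
gripper_width: 0.0856
grip_force: 0.0
```

Request:
{"name": "jog_arm", "arguments": {
  "slide": [
    [0,0,0],
    [0,0,0],
    [0,0,0],
    [0,0,0],
    [0,0,0],
    [0,0,0]
  ],
  "twist": [0,0,0,0,0,0],
  "fingers": 0.18
}}

```text
t: 3.75
tool_pos: [0.477, -0.0366, 0.061]
tcp_rot: [[-0.055, 0.998, 0.002], [0.998, 0.055, -0.0], [-0.0, 0.002, -1.0]]
ft_force: [-0.7, 1.1, 5.6]
gripper_width: 0.0505
grip_force: 7.8
```

Request:
{"name": "jog_arm", "arguments": {
  "slide": [
    [0,0,-0.02],
    [0,0,-0.05],
    [0,0,-0.09],
    [0,0,-0.13],
    [0,0,-0.17],
    [0,0,-0.21],
    [0,0,-0.24],
    [0,0,-0.25],
    [0,0,-0.25],
    [0,0,-0.25],
    [0,0,-0.25],
    [0,0,-0.25]
  ],
  "twist": [0,0,0,0,0,0,0,0,0,0,0,0]
}}

```text
t: 4.95
tool_pos: [0.4758, -0.0365, 0.1221]
tcp_rot: [[-0.056, 0.998, -0.001], [0.998, 0.056, 0.0], [0.0, -0.001, -1.0]]
ft_force: [-1.1, 0.4, -1.2]
gripper_width: 0.0503
grip_force: 6.3
```

```bash
python3 -c "
from h import *
to([.5994,.1555,.13],3.07)
g=manip.grab_frame('top');np.save('top1.npy',g)
f=manip.grab_frame('side');np.save('side1.npy',f);f=f[100:270,160:330]
cv2.imwrite('pics/s2.png',cv2.resize(f[:,:,::-1],None,fx=3.5,fy=3.5,interpolation=cv2.INTER_CUBIC))"
```

```text
t 4.95 tcp [ 0.4758 -0.0365  0.1221] yawY 3.19 w 0.0503 F [-1.1  0.4 -1.2] g 6.2806642055511475
slide [ 0.739  0.536 -0.032] twist 0.004
```

View pics/s2.png

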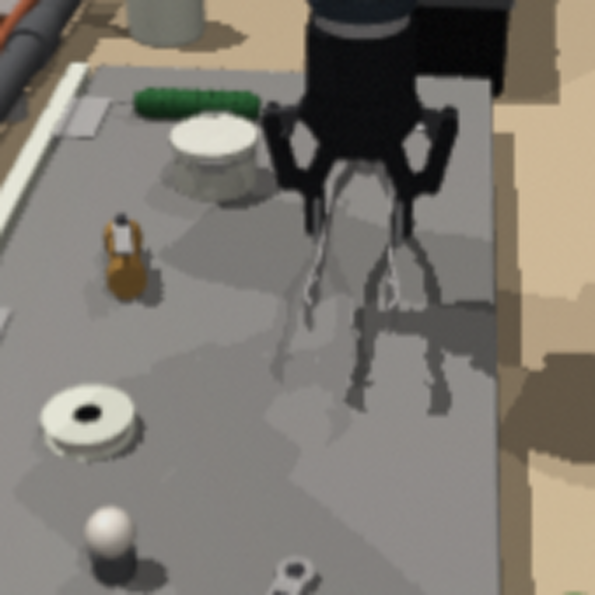

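The side view shows the tongs lifted with jaws open, tips at crop (310,325) and (388,305), and the ball undisturbed in its cap. I check the tilt of the tongs.

```bash
python3 - <<'E'
from h import *
for p in ((312,328),(388,308)):
    o,d=ray("side",[[160+p[0]/3.5,100+p[1]/3.5]]); d=d[0]; print(o+d*((.0765-o[1])/d[1]))
f=np.load("top1.npy"); c=f[170:235,215:345]; cv2.imwrite("pics/t2.png",cv2.resize(c[:,:,::-1],None,fx=6,fy=6,interpolation=cv2.INTER_CUBIC))
E
```

```text
[0.49466619 0.0765     0.12120723]
[0.44428842 0.0765     0.14159333]
```

View pics/t2.png

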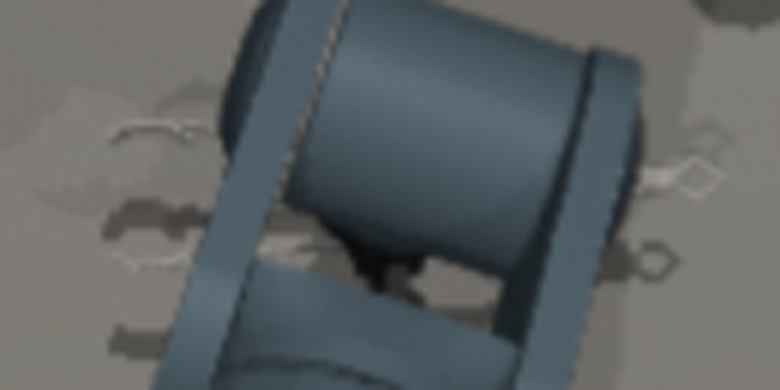

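```bash
python3 - <<'E'
from h import *
T=lambda x,y:[215+(x+.5)/6-.5,170+(y+.5)/6-.5]
t=onz("top",[T(109,135),T(113,258)],.144);print(t,t.mean(0))
to([.5987,.157,.13],3.07)
E
```

```text
[[0.49522674 0.07672345 0.144     ]
 [0.44280259 0.07397458 0.144     ]] [0.46901467 0.07534902 0.144     ]
t 5.05 tcp [ 0.476  -0.0366  0.1222] yawY 3.2 w 0.0502 F [ 0.4 -0.1 -0.9] g 6.280257627367973
slide [ 0.746  0.533 -0.031] twist 0.004
```

Request:
{"name": "jog_arm", "arguments": {
  "slide": [
    [0.05,0.04,-0.04],
    [0.13,0.1,-0.04],
    [0.23,0.17,-0.04],
    [0.33,0.24,-0.04],
    [0.43,0.31,-0.04],
    [0.53,0.38,-0.04],
    [0.61,0.44,-0.04],
    [0.68,0.49,-0.04],
    [0.72,0.52,-0.04],
    [0.74,0.535,-0.04],
    [0.745,0.535,-0.04],
    [0.745,0.535,-0.04],
    [0.745,0.535,-0.04],
    [0.745,0.535,-0.04]
  ],
  "twist": [0,0,0,0,0,0,0,0,0,0,0,0,0,0]
}}

```text
t: 6.45
tool_pos: [0.5991, 0.1562, 0.1326]
tcp_rot: [[-0.055, 0.998, -0.0], [0.998, 0.055, -0.0], [-0.0, -0.0, -1.0]]
ft_force: [-0.6, -0.4, -1.1]
gripper_width: 0.0501
grip_force: 6.3
```

```bash
python3 - <<'E'
from h import *
to([.5987,.157,.084],3.07)
f=manip.grab_frame('side');g=manip.grab_frame('top');np.save('top2.npy',g);np.save('side2.npy',f)
a=cv2.resize(g[125:195,140:240][:,:,::-1],(500,350),interpolation=cv2.INTER_CUBIC)
b=cv2.resize(f[160:280,150:250][:,:,::-1],(500,600),interpolation=cv2.INTER_CUBIC)[:, :300+0]
b=cv2.resize(f[180:290,160:220][:,:,::-1],(300,550),interpolation=cv2.INTER_CUBIC)
c=np.zeros((550,800,3),np.uint8);c[:350,:500]=a;c[:,500:]=b
cv2.imwrite('pics/c3.png',c)
E
```

```text
t 6.45 tcp [0.5991 0.1562 0.1326] yawY 3.15 w 0.0501 F [-0.6 -0.4 -1.1] g 6.278198808431625
slide [ 0.003 -0.001  0.194] twist 0.003
```

View pics/c3.png

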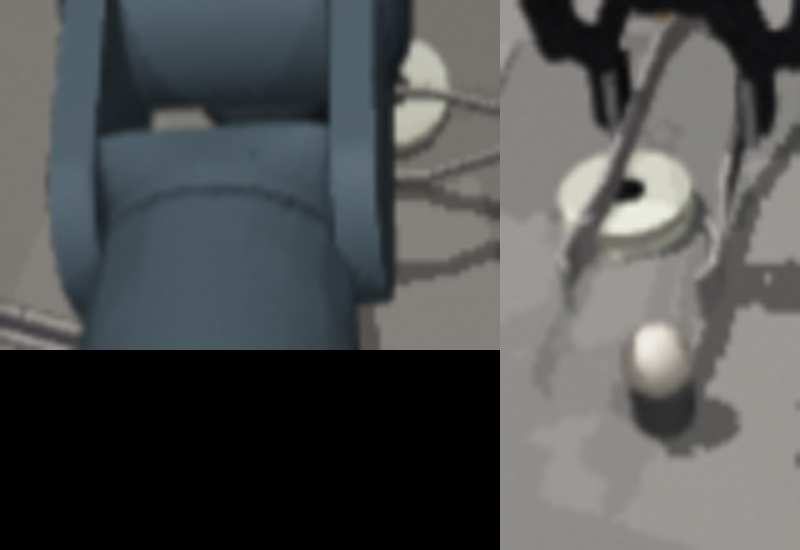

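The side crop shows the jaw tips at (572,300) and (708,285), straddling the ball at (660,360) from above. The arm hides them in the top view. I lower slowly.

Request:
{"name": "jog_arm", "arguments": {
  "slide": [
    [0,0,0.02],
    [0,0,0.05],
    [0,0,0.08],
    [0,0,0.11],
    [0,0,0.14],
    [0,0,0.165],
    [0,0,0.185],
    [0,0,0.195],
    [0,0,0.195],
    [0,0,0.195],
    [0,0,0.195],
    [0,0,0.195]
  ],
  "twist": [0,0,0,0,0,0,0,0,0,0,0,0]
}}

```text
t: 7.75
tool_pos: [0.5995, 0.1568, 0.0842]
tcp_rot: [[-0.056, 0.998, 0.001], [0.998, 0.056, 0.0], [0.0, 0.001, -1.0]]
ft_force: [-0.3, -0.1, -1.4]
gripper_width: 0.0506
grip_force: 6.3
```

```bash
python3 - <<'E'
from h import *
to([.5987,.157,.084],3.07)
f=manip.grab_frame('side');np.save('side3.npy',f)
b=cv2.resize(f[200:275,150:230][:,:,::-1],(640,600),interpolation=cv2.INTER_CUBIC)
cv2.imwrite('pics/c4.png',b)
E
```

```text
t 7.75 tcp [0.5995 0.1568 0.0842] yawY 3.19 w 0.0506 F [-0.3 -0.1 -1.4] g 6.27943642437458
slide [ 0.001 -0.003  0.001] twist 0.004
```

View pics/c4.png

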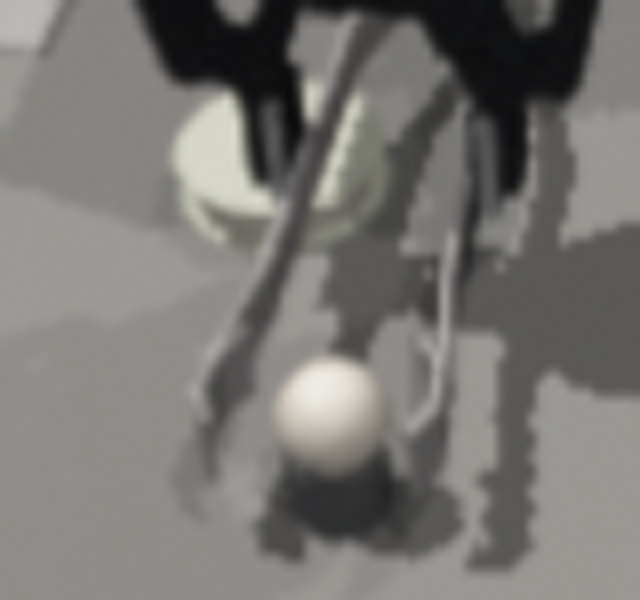

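The side view shows the jaws around the ball: left tip (200,410), right tip (415,430), ball centre (330,415). I check the centring.

```bash
python3 - <<'E'
from h import *
P=lambda x,y:[150+(x+.5)/8-.5,200+(y+.5)/8-.5]
t=onz("side",[P(200,412),P(415,432)],.106);print(t,t.mean(0))
print(onz("side",[P(330,415)],.093))
E
```

```text
[[0.62148723 0.26947314 0.106     ]
 [0.56616136 0.26985796 0.106     ]] [0.59382429 0.26966555 0.106     ]
[[0.59316877 0.25340641 0.093     ]]
```

Centred to within about 1.5 mm. I close in stages.

Request:
{"name": "jog_arm", "arguments": {
  "slide": [
    [0,0,0],
    [0,0,0],
    [0,0,0],
    [0,0,0]
  ],
  "twist": [0,0,0,0],
  "fingers": -0.04
}}

```text
t: 8.2
tool_pos: [0.5993, 0.1568, 0.0838]
tcp_rot: [[-0.056, 0.998, 0.0], [0.998, 0.056, 0.0], [0.0, 0.0, -1.0]]
ft_force: [0.1, -0.5, -0.5]
gripper_width: 0.0413
grip_force: 8.1
```

Request:
{"name": "jog_arm", "arguments": {
  "slide": [
    [0,0,0],
    [0,0,0],
    [0,0,0],
    [0,0,0],
    [0,0,0],
    [0,0,0],
    [0,0,0],
    [0,0,0]
  ],
  "twist": [0,0,0,0,0,0,0,0],
  "fingers": -0.3
}}

```text
t: 9.0
tool_pos: [0.5993, 0.1568, 0.0838]
tcp_rot: [[-0.056, 0.998, -0.0], [0.998, 0.056, 0.0], [0.0, -0.0, -1.0]]
ft_force: [-0.1, -0.1, 0.1]
gripper_width: 0.0335
grip_force: 59.5
```

Request:
{"name": "jog_arm", "arguments": {
  "slide": [
    [0,0,-0.01],
    [0,0,-0.03],
    [0,0,-0.05],
    [0,0,-0.08],
    [0,0,-0.11],
    [0,0,-0.14],
    [0,0,-0.17],
    [0,0,-0.2],
    [0,0,-0.23],
    [0,0,-0.26],
    [0,0,-0.29],
    [0,0,-0.32],
    [0,0,-0.35],
    [0,0,-0.38],
    [0,0,-0.41],
    [0,0,-0.43],
    [0,0,-0.44],
    [0,0,-0.44],
    [0,0,-0.44],
    [0,0,-0.44]
  ],
  "twist": [0,0,0,0,0,0,0,0,0,0,0,0,0,0,0,0,0,0,0,0]
}}

```text
t: 11.0
tool_pos: [0.599, 0.1568, 0.1933]
tcp_rot: [[-0.056, 0.998, -0.001], [0.998, 0.056, -0.0], [-0.0, -0.001, -1.0]]
ft_force: [-0.4, -0.0, -1.9]
gripper_width: 0.0336
grip_force: 59.6
```

```bash
python3 - <<'E'
from h import *
to([.5987,.157,.19],3.07)
f=manip.grab_frame('side')
b=cv2.resize(f[140:290,130:260][:,:,::-1],(520,600),interpolation=cv2.INTER_CUBIC)
cv2.imwrite('pics/c5.png',b)
E
```

```text
t 11.0 tcp [0.599  0.1568 0.1933] yawY 3.19 w 0.0336 F [-0.4 -0.  -1.9] g 59.60263915847463
slide [ 0.001 -0.001  0.013] twist 0.004
```

View pics/c5.png

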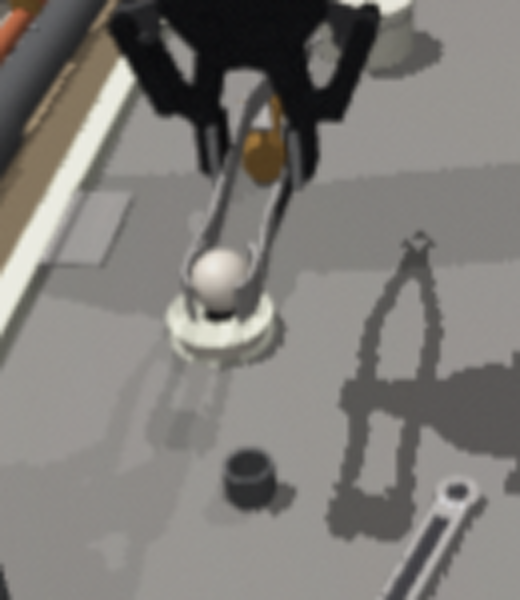

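The ball is held between the jaws at (220,280), and the empty cap stands upright at (250,478). I hand in the job.

```bash
python3 -c "
from cell import manip
print(manip.finish_job())"
```

```text
the job is handed in; nothing more can be done
None
```

I handed the job in at about 11 s with the naphthalene ball held in the squeezed tongs, roughly 14 cm above the shelf by the arm's readings; the pipe cap is still upright where it stood, nothing else on the shelf was seen to move, and no verdict was returned.

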